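Jack up the analyser's side and hold it

ROBOT

A 7-joint arm with a two-finger parallel gripper is mounted at the origin on the work surface. World frame = base frame: x ahead of the robot, y to its left, z up, the work surface at z = 0. Lengths are in m, angles in rad, forces in N, time in s.
With the tool pointing down it reaches from about 0.4 to 0.85 m from the base axis. Payload 4.5 kg.
Tool frame: the origin (TCP) lies on the centre line of the jaws, within the pads' length; the fingertips stand 17 mm ahead of it and the grasp point (between the pads) lies 2 mm behind it (r.tip_reach is the distance from the TCP to the fingertips, in m); z points along the fingers, y is the line along which they close (so a half turn about z gives the same grasp; the last joint's range is limited). The gripper opens to 88 mm and grips with 3 to 60 N. Pads are 18 mm wide; open, the fingers measure 123 mm over their backs; the gripper's body (75 mm by 187 mm) begins 45 mm behind the grasp point.
Start: joints at [-1.143, 0.689, -0.195, 1.565, 0.157, 0.902, -0.215], TCP at [0.24, 0.577, 0.256] pointing down, gripper open.
Joint ranges: [-3.01, 3.01], [-0.46, 2.08], [-1.47, 1.51], [0.13, 2.56], [-1, 4.14], [0.04, 2.09], [-2.66, 2.66]. Speed limits (rad/s): [2.57, 2.57, 3.14, 3.14, 3.14, 3.14, 3.14].

INTERFACE

Orientations are given as a unit quaternion [x, y, z, w].
In Python, from plant import r gives the robot as it stands.
- The arm moves only by the tool step_arm, never from a script. Its argument "steps" is a list of rows, each a list of 7 numbers: the shift along the tool's x, y, z in cm, then the turn, a rotation vector about the tool's x, y, z in degrees, then the gripper's target within -1 to 1 (shut at 1, half-way at 0, fully open at -1). A call has 1 to 8 rows; each row shifts and turns the commanded pose from where the row before left it, along the tool's axes as they then stand; what a row does not reach is not made up. A row lasts 1/8 s, in which the tool goes at most 62.5 mm and 10.7 degrees, less where a joint would pass 70% of its speed; a pose out of reach is approached as far as the arm can. A call with a gripper value outside its range is refused whole. The fingers move at their own pace and stop on an object; "force" is the grip in N (left out, the last holds). Time passes only in rows, so rows that do not move let the fingers close. It gives the time, the measured TCP pose, the force, the opening and the grip force at its end, in the units of the state.
- r.get_state(): the state, without advancing time (a new reading comes with each control period).
- r.snapshot(name): name is "side" or "top"; returns a dict with "pixels" (420x560x3 uint8, red, green, blue), "fx", "fy", "cx", "cy" (pixels), "dist_coeffs" ([k1, k2, p1, p2, k3] as OpenCV has them; the pictures are not rectified), "cam_to_world" (4x4, takes a point from camera to world coordinates). Camera axes: x right, y down, z forward; pixel columns grow to the right and rows downward; lengths in m; the calibration is good to about 2 mm. A picture is of the moment at which its call begins. There is no depth.
- r.finish_job(): hands the job in; it is judged then, once.
The state is a dict: "clock": time; "q": joint angles; "qd": joint speeds; "joint_torque": joint torques, N m; "tool_pos": TCP position; "eef_rot": TCP orientation; "contact_force": force on the tool from outside, world axes, zero at the start; "moment": the same for the moment, N m; "opening": opening from 0.0 (shut) to 1.0 (fully open); "finger_force": force on a finger pad.
Only numpy, scipy, OpenCV 4.12 (cv2) and the standard library are available. Lean on these libraries where they do the work, as an engineer would, in place of code of your own. Each camera call takes 0.05 s, during which the arm holds its last target. There are 200 camera calls.

TASK

Set the small lever jack so that it stands flat on the bench with its saddle centred under the analyser's round lift lug (the one with the raised cross on top), handle still up. Pump the handle all the way down for a trial lift, let it come all the way up again so that the machine is back on its feet, then push the handle all the way down a second time and finish there, still holding it down with the machine raised on the jack alone. Do not lean on the machine, and leave everything else on the bench where it stands.

Things in the scene. Friction and masses are not known exactly. Their poses are not given: they have to be found in the camera images.
- jack: Low lever jack, loose on the bench, 0.87 kg in all. Origin: centre of the two cheeks, on the underside of its base; x runs towards the saddle, the handle points to -x, z up. Grey base plate 305 x 90 x 10 mm (x from -170 to +135 mm). A round ram housing stands at x = +100 mm with the flat saddle on top. Push down on the handle and the saddle rises; all of the handle is over the base plate but its last 10 mm, so the jack does not tip.
- jack_grip (a point): Where to grip the jack to move it: between the two upright dark steel cheek plates (60 mm long in jack x, 45 mm wide over both in jack y, from 10 to 77 mm above the bench); this point is at jack x = 0, y = 0, 50 mm above the bench. The handle is pivoted here on a pin along jack y. With the fingers closing along jack y there is free room on both sides.
- saddle_top (a point): Centre of the top face of the jack's saddle, a steel disc 36 mm across, at jack (100, 0) mm, 68 mm above the bench when the handle is up; it rises straight up.
- handle_grip (a point): Centre of the top face of the handle's black grip (60 mm long along the handle, 40 mm wide, 16 mm thick), 150 mm from the pivot pin, measured along the handle, and 8 mm above its centre line. With the handle up it points to jack -x and 0.45 rad upwards, this point being about 122 mm above the bench and at jack x = -132 mm; fully down it points 0.05 rad downwards, this point being about 51 mm above the bench and at jack x = -150 mm. Press here from above.
- pump_handle (a joint): Angle of the pump handle: 0 = up (a spring brings it back there by itself), 0.5 rad = pushed all the way down on its stop. The saddle rises 48 mm per rad, 24 mm in all, and sinks again when the handle comes up: it does not latch. With the machine on the saddle the push at the grip is about 9 to 17 N, without it 2 to 5 N.
- analyser: Beige bench-top analyser on a thin fixed rubber mat. Origin: on the bench straight below the centre of the lift pad when the machine is down; the machine lies on the +y side, its wall (z 30 to 130 mm) begins at y = 55 mm and runs from x = -130 to +230 mm, the mat begins at y = 60 mm; up to 220 mm high. The lift lug sticks out of this wall towards -y. Jack it with the jack's x along this y. A plain square tab on the same wall at x = +185 mm is not a lift point.
- lift_pad (a point): Centre of the underside of the rubber pad (36 mm across) under the round steel lug (52 mm across, raised cross on top at 96 mm), 74 mm above the bench while the machine is down, so that the saddle passes under it with 6 mm to spare. The machine tilts about its far lower edge, 390 mm away, as it is lifted; the full stroke of the jack brings this point to about 92 mm.
- vial: Small white-capped jar, 38 mm across, 70 mm high, beside the lift lug, loose; to be left alone. Origin under its centre.
- tip_box: Grey box with white lid, 62 x 62 x 57 mm, on the other side of the lift lug, loose; to be left alone. Origin under its centre.
- reagent: White bottle, 64 mm across, 150 mm high, loose; to be left alone. Origin under its centre.
- beaker: Glass beaker, 72 mm across, 90 mm high, loose; to be left alone. Origin under its centre.
- jar: White jar, 60 mm across, 75 mm high, loose; to be left alone. Origin under its centre.
- mug: White mug, 76 mm across, 85 mm high, loose; to be left alone. Origin under its centre.

How it is judged:
On the way, in this order (a step that is already met when the one before it is completed fails the run):
1. the saddle stands centred under the lift pad, jack flat on the bench and still, handle up, machine still down (horizontal distance between saddle_top and lift_pad below 0.012 m and angle between jack's own z axis and vertical below 0.04 rad and height (world z) of jack below 0.004 m and linear speed of jack below 0.02 m/s and value of joint pump_handle below 0.08 rad and height (world z) of lift_pad below 0.076 m), for 0.2 s.
2. first stroke: handle down, machine raised on the saddle (value of joint pump_handle above 0.42 rad and height (world z) of lift_pad above 0.086 m and horizontal distance between saddle_top and lift_pad below 0.015 m), for 0.1 s.
3. handle up again, machine back on its feet (value of joint pump_handle below 0.08 rad and height (world z) of lift_pad below 0.076 m), for 0.1 s.
At the end, for the whole second after the job is handed in: Robot holding the handle down (0.42 rad or more, over 2 N); handle at rest; lift pad 86 mm or more above the bench (12 mm lift), carried by the saddle (over 8 N) and not touched by the robot; saddle within 15 mm of the pad centre horizontally; jack flat (0.05 rad) and still (all of step 2 and velocity of joint pump_handle between -0.1 and 0.1 rad/s and angle between jack's own z axis and vertical below 0.05 rad and height (world z) of jack below 0.004 m and linear speed of jack below 0.02 m/s and contact force between jack and analyser above 8 N and contact force between any of the fingers, the arm and jack above 2 N and contact force between each of the fingers, the arm and analyser below 0.5 N); the arm keeps its last pose, push and grip.
It fails at once if a bystander (vial, tip box, bottle, beaker, jar, mug) is shifted by more than 25 mm or knocked over (distance of any of vial, tip_box, reagent, beaker, jar, mug from where it was at the start of the episode above 0.025 m or angle between any of vial, tip_box, reagent, beaker, jar, mug's own z axis and vertical above 0.5 rad).
It fails at once if the robot bears on the analyser with more than 15 N (contact force between any of the arm, the fingers and analyser above 15 N).
It also fails if it takes over 61 s, if anything falls off the work surface, if the arm or the gripper's body presses on something with over 40 N, if the wrist force passes 120 N, or if a joint passes its speed limit or range.

## Working session

There is one attempt and no reset: what is moved stays moved. The work goes in short steps, Python scripts to look and compute and a tool call to move; the robot and the scene stay as the last step left them, time stands still between calls to the robot, and variables do not carry over. Pictures are saved under pics/ and viewed, at most 10 in all, crops included, and the job is handed in when it is done.

Besides the shell and the picture viewer there is one more tool, called after "Call:" as name(argument=value, ...), one argument or row to a line, values as JSON. step_arm: Moves the arm, as the interface text tells. Its arguments: {"type":"object","properties":{"steps":{"type":"array","items":{"type":"array","items":{"type":"number"}}},"force":{"type":"number"}},"required":["steps"]}

```bash
mkdir -p pics; cat > h.py <<'E'
import numpy as np,cv2
from plant import r
from scipy.spatial.transform import Rotation as R
def snap(n,f):
    s=r.snapshot(n);cv2.imwrite('pics/'+f+'.png',cv2.cvtColor(s['pixels'],cv2.COLOR_RGB2BGR))
    np.savez(f'pics/{f}.npz',**{k:np.array(v) for k,v in s.items()});return s
def load(f): return np.load(f'pics/{f}.npz')
def K(s): return np.array([[s['fx'],0,s['cx']],[0,s['fy'],s['cy']],[0,0,1.]],float)
def ray(s,uv):
    p=cv2.undistortPoints(np.array(uv,float).reshape(-1,1,2),K(s),np.array(s['dist_coeffs'],float)).reshape(-1,2)
    T=np.array(s['cam_to_world']);d=np.c_[p,np.ones(len(p))]@T[:3,:3].T
    return T[:3,3],d
def plane(s,uv,z):
    o,d=ray(s,uv);return o+d*((z-o[2])/d[:,2])[:,None]
def proj(s,P):
    T=np.linalg.inv(np.array(s['cam_to_world']));rv=cv2.Rodrigues(T[:3,:3])[0]
    return cv2.projectPoints(np.array(P,float).reshape(-1,1,3),rv,T[:3,3],K(s),np.array(s['dist_coeffs'],float))[0].reshape(-1,2)
E
python3 - <<'E'
from h import *
for n in('top','side'):
    s=snap(n,n+'0');print(n,np.round(s['cam_to_world'],3).tolist(),s['fx'])
st=r.get_state();print(st['tool_pos'],R.from_quat(st['eef_rot']).as_matrix().round(3).tolist(),st['clock'])
E
```

```text
top [[-0.015, -0.996, 0.089, 0.489], [-1.0, 0.015, 0.007, -0.178], [-0.009, -0.089, -0.996, 1.172], [0.0, 0.0, 0.0, 1.0]] 489.5968763584854
side [[0.998, -0.01, 0.063, 0.503], [-0.059, -0.489, 0.87, -1.266], [0.022, -0.872, -0.489, 0.707], [0.0, 0.0, 0.0, 1.0]] 470.203757565491
[0.23963971 0.576668   0.25500396] [[-0.924, 0.384, -0.0], [0.384, 0.924, -0.002], [-0.0, -0.002, -1.0]] 0.1
```

View pics/top0.png

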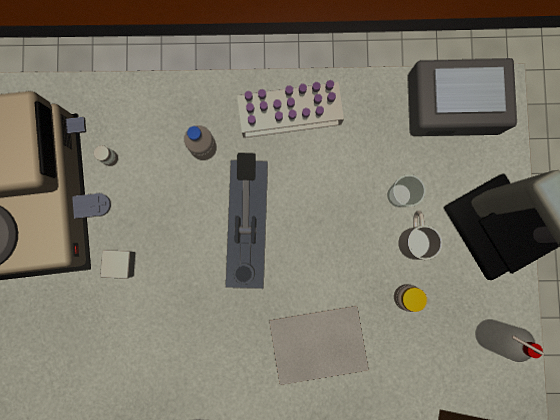

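View pics/side0.png

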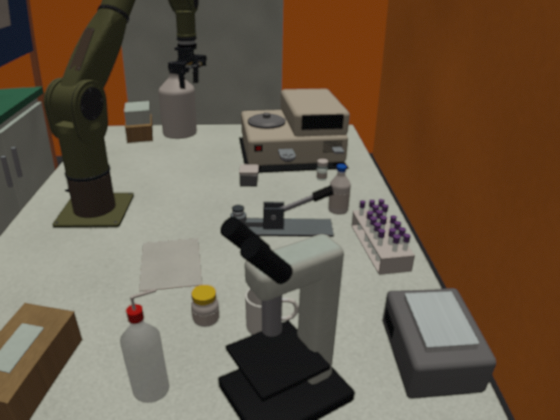

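Top view: jack lies along the image column with its saddle at (244,273) and grip at (246,165). The lug with the cross is at about (95,205), the square tab at (76,125), the vial at (105,155), the tip box at (117,263) and a bottle at (200,142). I'll zoom in on the lug and jack.

```bash
python3 - <<'E'
from h import *
im=cv2.imread('pics/top0.png')
a=cv2.resize(im[110:290,50:290],None,fx=3.3,fy=3.3,interpolation=cv2.INTER_CUBIC);cv2.imwrite('pics/z0.png',a[:600,:800])
E
```

```text
(no output)
```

View pics/z0.png

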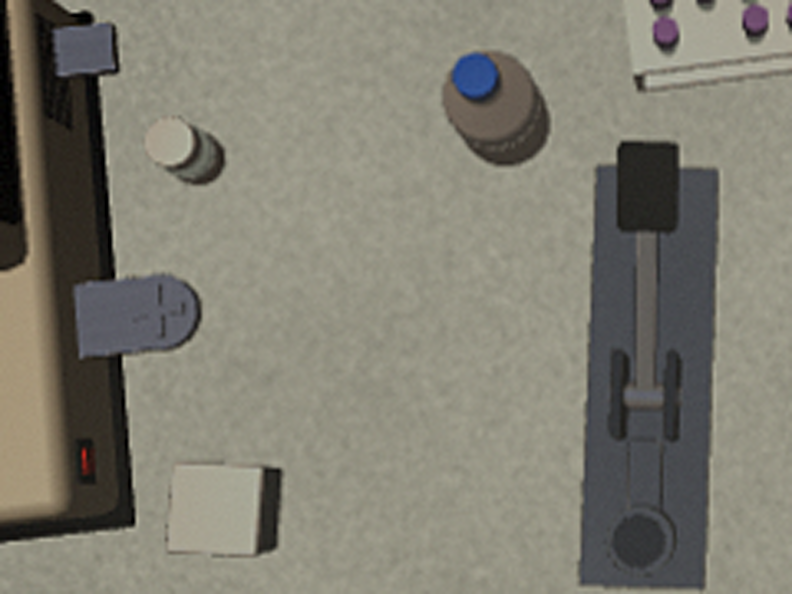

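The cross centre is at crop (162,311), i.e. image (99,204). The saddle is at crop (640,541), i.e. (244,274), and the grip at crop (648,186), i.e. (246,166). The analyser is yawed by a few degrees. I'll refine these with masks.

```bash
cat >> h.py <<'E'
def comps(img,lo,hi,box,hsv=True,k=2):
    x0,y0,x1,y1=box;f=4
    c=cv2.resize(cv2.cvtColor(img,cv2.COLOR_RGB2HSV)[y0:y1,x0:x1],None,fx=f,fy=f,interpolation=cv2.INTER_LINEAR)
    m=cv2.inRange(c,lo,hi);m=cv2.morphologyEx(m,cv2.MORPH_OPEN,np.ones((5,5)))
    cs=sorted(cv2.findContours(m,0,1)[0],key=cv2.contourArea)[::-1][:k]
    return [((c.reshape(-1,2)+.5)/f-.5+[x0,y0],cv2.contourArea(c)/f/f) for c in cs]
def circ(p):
    A=np.c_[2*p,np.ones(len(p))];x=np.linalg.lstsq(A,(p**2).sum(1),rcond=None)[0]
    return x[:2],np.sqrt(x[2]+x[0]**2+x[1]**2)
E
python3 - <<'E'
from h import *
s=load('top0');im=s['pixels'];hs=cv2.cvtColor(im,cv2.COLOR_RGB2HSV)
for n,(u,v) in dict(lug=(90,210),tab=(76,125),base=(232,200),sad=(244,274),grip=(246,166),bench=(160,220),box=(115,263)).items(): print(n,hs[v,u])
def rect(n,p,z):
    P=plane(s,p,z)[:,:2].astype(np.float32);R_=cv2.minAreaRect(P);print(n,np.round(R_[0],4),np.round(R_[1],4),round(R_[2],2))
for n,lo,hi,box,z in [('lug',(105,25,60),(130,120,180),(70,185,118,225),.096),('tab',(105,25,60),(130,120,180),(62,110,90,138),.096),('grip',(0,0,0),(180,255,45),(232,150,260,182),.118),('base',(105,25,50),(130,150,130),(215,150,280,300),.01)]:
    for p,a in comps(im,lo,hi,box,k=1):
        print(a);rect(n,p,z)
        if n=='lug':
            P=plane(s,p,z)[:,:2];m=P[:,1]<P[:,1].min()+.022;print('circ',circ(P[m]))
print('sad',plane(s,[[244,274]],.068),'lugX',plane(s,[[99.1,204]],.096))
print('bottle cap',plane(s,[[194,133]],.15),'vial',plane(s,[[102,153]],.07),'box',plane(s,[[115.5,264]],.057))
print(r.get_state()['joint_torque'])
E
```

```text
lug [120  23 102]
tab [111  33 100]
base [107  21  84]
sad [120  13  59]
grip [19 50 41]
bench [ 30  29 149]
box [ 25  29 169]
194.3125
lug [0.6094 0.2424] [0.0391 0.0413] 3.46
circ (array([0.61251125, 0.23606903]), np.float64(0.012337936033729274))
210.8125
tab [0.7871 0.2627] [0.0316 0.0379] 5.79
447.84375
grip [ 0.6829 -0.1203] [0.0395 0.0586] 87.87
4.6875
base [ 0.5466 -0.1544] [0.003  0.0095] 89.23
sad [[ 0.44784438 -0.11116845  0.068     ]] lugX [[0.60734191 0.20574521 0.096     ]]
bottle cap [[ 0.75022085 -0.01273402  0.15      ]] vial [[0.72721076 0.2102072  0.07      ]] box [[0.47439668 0.18025614 0.057     ]]
[-2.73319434e-03 -5.28501892e+01 -1.27141893e+00 -1.53838438e+01
 -5.26254019e-02  1.99153714e-03  3.34104550e-05]
```

```bash
python3 - <<'E'
from h import *
s=load('top0');im=s['pixels']
def rect(n,p,z):
    P=plane(s,p,z)[:,:2].astype(np.float32);R_=cv2.minAreaRect(P);print(n,np.round(R_[0],4),np.round(R_[1],4),round(R_[2],2))
for n,lo,hi,box,z in [('lug',(92,10,75),(150,120,180),(70,185,118,225),.096),('tab',(92,10,75),(150,120,180),(62,110,90,138),.096),('base',(92,5,20),(150,150,130),(215,150,280,300),.01),('sad',(0,0,0),(180,255,68),(232,258,258,288),.068)]:
    for p,a in comps(im,lo,hi,box,k=1):
        rect(n,p,z);P=plane(s,p,z)[:,:2]
        if n=='lug': m=P[:,1]<P[:,1].min()+.022;print('circ',circ(P[m]))
        if n=='sad': print('circ',circ(P))
E
```

```text
lug [0.6049 0.2241] [0.0502 0.0789] 2.96
circ (array([0.60698776, 0.20843657]), np.float64(0.023956034631275543))
tab [0.7872 0.2621] [0.0333 0.0385] 5.58
base [ 0.5658 -0.1143] [0.0884 0.3014] 87.24
sad [ 0.4496 -0.1092] [0.0352 0.0358] 44.13
circ (array([ 0.4489647, -0.1090988]), np.float64(0.01760620312310333))
```

Call:
step_arm(
  steps=[
    [0, 0, 0, 0, 0, -10, -1],
    [0, 0, 0, 0, 0, -10, -1],
    [-2.43, -4.83, 0, 0, 0, 0, -1],
    [-2.43, -4.83, 0, 0, 0, 0, -1],
    [-2.43, -4.83, 0, 0, 0, 0, -1],
    [-2.43, -4.83, 0, 0, 0, 0, -1],
    [-2.43, -4.83, 0, 0, 0, 0, -1],
    [-2.43, -4.83, 0, 0, 0, 0, -1],
  ],
  force=40,
)

```text
clock: 1.1
tool_pos: [0.373, 0.2794, 0.2556]
eef_rot: [0.022, 1.0, -0.0, -0.0]
contact_force: [0.7, 0.7, -0.4]
opening: 1.001
finger_force: 0.0
```

Call:
step_arm(
  steps=[
    [-2.43, -4.83, 0, 0, 0, 0, -1],
    [-2.43, -4.83, 0, 0, 0, 0, -1],
    [-2.43, -4.83, 0, 0, 0, 0, -1],
    [-2.43, -4.83, 0, 0, 0, 0, -1],
    [-2.43, -4.83, 0, 0, 0, 0, -1],
    [-2.43, -4.83, 0, 0, 0, 0, -1],
    [-2.43, -4.83, 0, 0, 0, 0, -1],
    [-2.43, -4.83, 0, 0, 0, 0, -1],
  ],
)

```text
clock: 2.1
tool_pos: [0.5498, -0.1153, 0.2554]
eef_rot: [0.022, 1.0, 0.0, -0.0]
contact_force: [0.9, 0.7, -0.3]
opening: 1.001
finger_force: 0.0
```

```bash
cat >> h.py <<'E'
def go(xyz,yaw=None):
    "tool-frame shift (cm) and tool-z turn (deg) from now to TCP xyz with tool y at world angle yaw"
    st=r.get_state();M=R.from_quat(st['eef_rot']).as_matrix();p=np.array(st['tool_pos'])
    a=np.degrees(np.arctan2(M[1,1],M[0,1]))
    print('t',st['clock'],'p',p.round(4),'yaw',a.round(2),'tilt',np.degrees(np.arccos(-M[2,2])).round(2),'F',np.round(st['contact_force'],1),'open',st['opening'],'ff',st['finger_force'])
    print('rotvec to down',(R.from_matrix(M).inv()*R.from_matrix(np.c_[[np.sin(np.radians(yaw or a)),-np.cos(np.radians(yaw or a)),0],[np.cos(np.radians(yaw or a)),np.sin(np.radians(yaw or a)),0],[0,0,-1]])).as_rotvec(degrees=True).round(2))
    print('shift cm',((np.array(xyz)-p)@M*100).round(2))
E
python3 -c "
from h import *
go((.549,-.1135,.05),87.4)"
```

```text
t 2.1 p [ 0.5498 -0.1153  0.2554] yaw 87.43 tilt 0.04 F [ 0.9  0.7 -0.3] open 1.0010764988375138 ff 0.0Traceback (most recent call last):
  File "<string>", line 3, in <module>
    go((.549,-.1135,.05),87.4)
    ~~^^^^^^^^^^^^^^^^^^^^^^^^
  File "h.py", line 32, in go
    print('rotvec to down',(R.from_matrix(M).inv()*R.from_matrix(np.c_[[np.sin(np.radians(yaw or a)),-np.cos(np.radians(yaw or a)),0],[np.cos(np.radians(yaw or a)),np.sin(np.radians(yaw or a)),0],[0,0,-1]])).as_rotvec(degrees=True).round(2))
                                                   ~~~~~~~~~~~~~^^^^^^^^^^^^^^^^^^^^^^^^^^^^^^^^^^^^^^^^^^^^^^^^^^^^^^^^^^^^^^^^^^^^^^^^^^^^^^^^^^^^^^^^^^^^^^^^^^^^^^^^^^^^^^^^^^^^^^^^^^^^^^^^^^^^^^^^^^^^^^
  File "scipy/spatial/transform/_rotation.pyx", line 1143, in scipy.spatial.transform._rotation.Rotation.from_matrix
ValueError: Non-positive determinant (left-handed or null coordinate frame) in rotation matrix 0: [[ 0.99897057  0.04536299  0.        ]
 [-0.04536299  0.99897057  0.        ]
 [ 0.          0.         -1.        ]].
```

Call:
step_arm(
  steps=[
    [0.1, 0.18, 4, 0, 0, 0, -1],
    [0, 0, 5, 0, 0, 0, -1],
    [0, 0, 5, 0, 0, 0, -1],
    [0, 0, 3.5, 0, 0, 0, -1],
    [0, 0, 2, 0, 0, 0, -1],
    [0, 0, 1, 0, 0, 0, -1],
    [0, 0, 0, 0, 0, 0, 0.3],
    [0, 0, 0, 0, 0, 0, 0.3],
  ],
)

```text
clock: 3.1
tool_pos: [0.5491, -0.1118, 0.0515]
eef_rot: [0.022, 1.0, -0.0, 0.001]
contact_force: [-0.5, 1.5, 0.8]
opening: 0.797
finger_force: 0.0
```

```bash
sed -i 's/np.c_\[\[np.sin(np.radians(yaw or a)),-np.cos/np.c_[[-np.sin(np.radians(yaw or a)),np.cos/' h.py; python3 -c "
from h import *
go((.549,-.1135,.05),87.4)
snap('top','t1')"
```

```text
t 3.1 p [ 0.5491 -0.1118  0.0515] yaw 87.43 tilt 0.08 F [-0.5  1.5  0.8] open 0.7966289998226174 ff 0.0
rotvec to down [-0.    0.08  0.03]
shift cm [ 0.   -0.17  0.15]
```

Close on the cheeks.

Call:
step_arm(
  steps=[
    [0, -0.1, 0.1, 0, 0, 0, 1],
    [0, 0, 0, 0, 0, 0, 1],
    [0, 0, 0, 0, 0, 0, 1],
    [0, 0, 0, 0, 0, 0, 1],
    [0, 0, 0, 0, 0, 0, 1],
    [0, 0, 0, 0, 0, 0, 1],
  ],
  force=45,
)

```text
clock: 3.9
tool_pos: [0.5485, -0.1138, 0.0501]
eef_rot: [0.023, 1.0, -0.001, 0.0]
contact_force: [-1.0, -4.8, 5.7]
opening: 0.506
finger_force: 45.0
```

Call:
step_arm(
  steps=[
    [0, 0, -1, 0, 0, 0, 1],
    [0, 0, -1, 0, 0, 0, 1],
    [0, 0, 0, 0, 0, 5, 1],
    [0, 0, 0, 0, 0, 10, 1],
    [0, 0, 0, 0, 0, 10, 1],
    [0, 0, 0, 0, 0, 10, 1],
    [0, 0, 0, 0, 0, 10, 1],
    [0, 0, 0, 0, 0, 10, 1],
  ],
)

```text
clock: 4.9
tool_pos: [0.5481, -0.1113, 0.0696]
eef_rot: [0.483, 0.875, 0.001, -0.001]
contact_force: [0.0, 0.1, -8.8]
opening: 0.507
finger_force: 45.0
```

Call:
step_arm(
  steps=[
    [0, 0, 0, 0, 0, 10, 1],
    [0, 0, 0, 0, 0, 10, 1],
    [0, 0, 0, 0, 0, 8.4, 1],
    [0, 0, 0, 0, 0, 0, 1],
    [0, 0, 0, 0, 0, 0, 1],
  ],
)

```text
clock: 5.52
tool_pos: [0.5484, -0.1119, 0.0696]
eef_rot: [0.681, 0.733, 0.0, -0.001]
contact_force: [-0.5, -0.1, -8.1]
opening: 0.505
finger_force: 45.0
```

```bash
python3 -c "
from h import *
go((.585,.06,.07),4)
snap('top','t2');snap('side','s2')
a=cv2.imread('pics/t2.png')[100:310,40:320];b=cv2.imread('pics/s2.png')[140:260,200:400]
f=lambda c,h:cv2.resize(c,(int(c.shape[1]*h/c.shape[0]),h))
cv2.imwrite('pics/v2.png',np.hstack([f(a,300),f(b,240 if 0 else 300)])[:, :800])"
```

```text
t 5.525 p [ 0.5484 -0.1119  0.0696] yaw 4.23 tilt 0.07 F [-0.5 -0.1 -8.1] open 0.5051368054309423 ff 44.99274213798344
rotvec to down [-0.02 -0.07  0.23]
shift cm [16.88  4.92 -0.02]
```

View pics/v2.png

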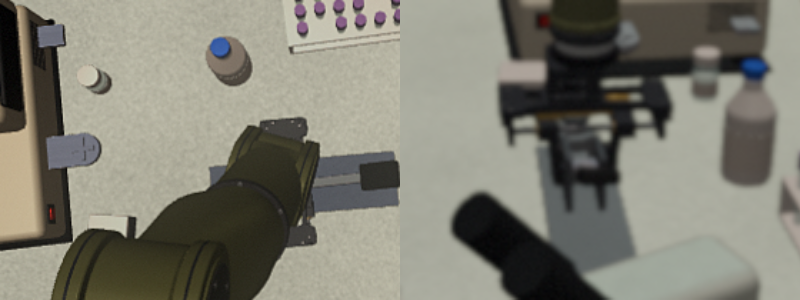

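The jack is held level about 20 mm up, with the saddle end towards the lug and the way in between vial and tip box free. I'll move it to the approach pose.

Call:
step_arm(
  steps=[
    [1.5, 0.5, 0, 0, 0, 0, 1],
    [3, 0.9, 0, 0, 0, 0, 1],
    [3, 0.9, 0, 0, 0, 0, 1],
    [3, 0.9, 0, 0, 0, 0, 1],
    [3, 0.9, 0.5, 0, 0, 0, 1],
    [2.5, 0.8, 0.5, 0, 0, 0, 1],
    [0.9, 0, 0.6, 0, 0, 0, 1],
    [0, 0, 0, 0, 0, 0, 1],
  ],
)

```text
clock: 6.62
tool_pos: [0.5842, 0.0602, 0.053]
eef_rot: [0.681, 0.732, -0.001, -0.001]
contact_force: [0.2, -0.6, -7.3]
opening: 0.507
finger_force: 45.0
```

```bash
python3 - <<'E'
from h import *
go((.6135,.108,.053),4)
snap('top','t3');s=snap('side','s3')
a=cv2.imread('pics/t3.png')[100:310,40:320];b=cv2.imread('pics/s3.png')[120:240,200:380]
f=lambda c,h:cv2.resize(c,(int(c.shape[1]*h/c.shape[0]),h))
cv2.imwrite('pics/v3.png',np.hstack([f(a,260),f(b,260)])[:, :800])
E
```

```text
t 6.625 p [0.5842 0.0602 0.053 ] yaw 4.15 tilt 0.14 F [ 0.2 -0.6 -7.3] open 0.506997162962297 ff 44.991680989041924
rotvec to down [-0.14 -0.02  0.15]
shift cm [ 4.55  3.27 -0.01]
```

View pics/v3.png

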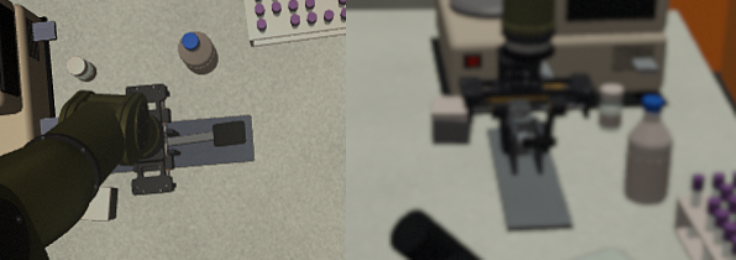

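The jack is low, aimed at the lug, and clear of vial, tip box and bottle. The base's rear end and black grip are visible from above, at about crop (230,135). I'll use them to check the jack's pose in the hand.

```bash
cat >> h.py <<'E'
def jack(s,dz,box):
    im=s['pixels']
    (g,a)=comps(im,(0,0,0),(180,255,48),box,k=1)[0]
    P=plane(s,g,.120+dz)[:,:2].astype(np.float32);q=cv2.minAreaRect(P);print('grip',np.round(q[0],4),np.round(q[1],4),q[2])
    (b,a)=comps(im,(88,5,20),(150,150,130),box,k=1)[0]
    P=plane(s,b,.010+dz)[:,:2];e=cv2.approxPolyDP(P.astype(np.float32).reshape(-1,1,2),.006,True).reshape(-1,2)
    print('base',e.round(4).tolist())
E
python3 - <<'E'
from h import *
s=load('t3');p=proj(s,[[.594,-.08,.01],[.60,-.1,.12]]);print(p)
jack(s,.003,(170,175,230,235))
E
```

```text
[[231.8074222  211.48706748]
 [236.70305124 204.08088862]]
grip [ 0.5918 -0.0667] [0.0399 0.0387] 4.2555413246154785
base [[0.5809999704360962, -0.07440000027418137], [0.579200029373169, -0.03449999913573265], [0.5917999744415283, -0.027499999850988388], [0.5805000066757202, 0.052799999713897705], [0.5680000185966492, 0.05270000174641609], [0.574999988079071, 0.040300000458955765], [0.5677000284194946, 0.028999999165534973], [0.5590000152587891, 0.04320000112056732], [0.541100025177002, 0.040800001472234726], [0.5494999885559082, -0.07410000264644623]]
```

```bash
python3 - <<'E'
from h import *
s=load('t3')
jack(s,.003,(180,175,265,240))
E
```

```text
grip [ 0.5925 -0.0748] [0.0397 0.0552] 4.996026992797852
base [[0.6355000138282776, -0.10520000010728836], [0.6258000135421753, 0.04399999976158142], [0.6132000088691711, 0.04390000179409981], [0.6003999710083008, 0.02669999934732914], [0.6072999835014343, -0.031099999323487282], [0.6240000128746033, -0.03709999844431877], [0.6266999840736389, -0.0949999988079071], [0.5866000056266785, -0.09640000015497208], [0.579200029373169, -0.03449999913573265], [0.5917999744415283, -0.02810000069439411], [0.5827000141143799, 0.042100001126527786], [0.5697000026702881, 0.043800000101327896], [0.5677000284194946, 0.028999999165534973], [0.5595999956130981, 0.043800000101327896], [0.541700005531311, 0.040800001472234726], [0.5512999892234802, -0.10620000213384628]]
```

Call:
step_arm(
  steps=[
    [0.5, 1.0, 0, 0, 0, 0, 1],
    [0.8, 1.2, 0, 0, 0, 0, 1],
    [1.0, 0.8, 0, 0, 0, 0, 1],
    [1.0, 0.4, 0, 0, 0, 0, 1],
    [0.8, 0, 0, 0, 0, 0, 1],
    [0.25, 0, 0, 0, 0, 0, 1],
    [0, 0, 0, 0, 0, 0, 1],
  ],
)

```text
clock: 7.6
tool_pos: [0.6158, 0.1051, 0.0537]
eef_rot: [0.682, 0.732, -0.0, -0.0]
contact_force: [0.2, -0.5, -8.5]
opening: 0.506
finger_force: 45.0
```

```bash
python3 - <<'E'
from h import *
go((.615,.106,.05),4)
s=snap('top','t4');snap('side','s4')
jack(s,.003,(160,160,245,235))
E
```

```text
t 7.6 p [0.6158 0.1051 0.0537] yaw 4.05 tilt 0.04 F [ 0.2 -0.5 -8.5] open 0.5063741747013125 ff 44.99199628829956
rotvec to down [-0.04  0.01  0.05]
shift cm [ 0.09 -0.08  0.37]
grip [ 0.6237 -0.0299] [0.0409 0.0555] 4.698807239532471
base [[0.6675999760627747, -0.060100000351667404], [0.6668000221252441, -0.034299999475479126], [0.6460999846458435, -0.04740000143647194], [0.6172999739646912, -0.042500000447034836], [0.6133999824523926, 0.012400000356137753], [0.6255000233650208, 0.020099999383091927], [0.6146000027656555, 0.09149999916553497], [0.5999000072479248, 0.07419999688863754], [0.5913000106811523, 0.09139999747276306], [0.5734000205993652, 0.09130000323057175], [0.5828999876976013, -0.06430000066757202]]
```

Call:
step_arm(
  steps=[
    [0.2, 0, 0.15, 0, 0, 0, 1],
    [0, 0, 0.15, 0, 0, 0, 1],
    [0, 0, 0.1, 0, 0, 0, 1],
    [0, 0, 0, 0, 0, 0, 1],
  ],
)

```text
clock: 8.2
tool_pos: [0.6161, 0.1072, 0.0501]
eef_rot: [0.682, 0.732, 0.0, -0.0]
contact_force: [-2.0, 0.7, -2.5]
opening: 0.506
finger_force: 45.0
```

```bash
python3 - <<'E'
from h import *
go((.615,.108,.05),4)
E
```

```text
t 8.2 p [0.6161 0.1072 0.0501] yaw 4.04 tilt 0.02 F [-2.   0.7 -2.5] open 0.5056905775508473 ff 44.992008022964
rotvec to down [-0.01 -0.02  0.04]
shift cm [ 0.09 -0.1   0.01]
```

Call:
step_arm(
  steps=[
    [0, 0, 0.05, 0, 0, 0, 1],
    [0, 0, 0, 0, 0, 0, 0],
    [0, 0, 0, 0, 0, 0, -0.5],
    [0, 0, 0, 0, 0, 0, -0.5],
    [0, 0, 0, 0, 0, 0, -0.5],
  ],
)

```text
clock: 8.82
tool_pos: [0.6168, 0.107, 0.0493]
eef_rot: [0.682, 0.732, 0.0, 0.0]
contact_force: [0.6, -0.7, 0.0]
opening: 0.747
finger_force: 0.0
```

Call:
step_arm(
  steps=[
    [0, 0, -1, 0, 0, 0, -0.5],
    [0, 0, -3, 0, 0, 0, -0.5],
    [0, 0, -4, 0, 0, 0, -0.5],
    [0, 0, -5, 0, 0, 0, -0.5],
    [-5, 0, 0, 0, 0, 0, 1],
    [-5, 0, 0, 0, 0, 0, 1],
    [-5, 0, 0, 0, 0, 0, 1],
    [0, 0, 0, 0, 0, 0, 1],
  ],
)

```text
clock: 9.82
tool_pos: [0.6267, -0.0497, 0.1803]
eef_rot: [0.685, 0.729, -0.001, 0.002]
contact_force: [-0.1, -0.8, 0.1]
opening: 0.321
finger_force: 0.0
```

```bash
python3 - <<'E'
from h import *
go((.623,-.027,.145),4)
snap('top','t5');snap('side','s5')
a=cv2.imread('pics/t5.png')[100:310,40:320];b=cv2.imread('pics/s5.png')[120:240,200:380]
f=lambda c,h:cv2.resize(c,(int(c.shape[1]*h/c.shape[0]),h))
cv2.imwrite('pics/v5.png',np.hstack([f(a,280),f(b,280)])[:, :800])
E
```

```text
t 9.825 p [ 0.6267 -0.0497  0.1803] yaw 3.53 tilt 0.28 F [-0.1 -0.8  0.1] open 0.3212393563754893 ff 0.0
rotvec to down [ 0.07  0.27 -0.47]
shift cm [ 2.3  -0.23  3.52]
```

View pics/v5.png

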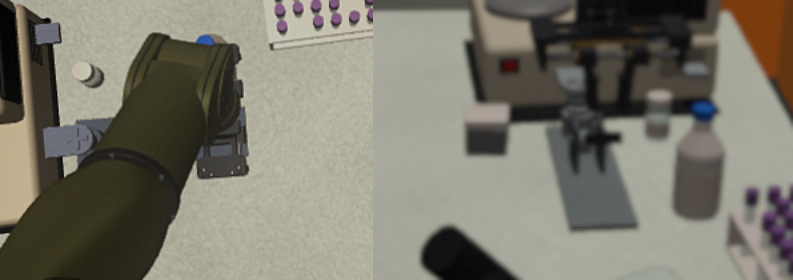

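Jack stands on the bench with its front under the lug (crop (95,135)); vial, tip box and bottle are unmoved. The gripper's long side would come near the blue-capped bottle when pressing low, so I'll turn it 90° first.

Call:
step_arm(
  steps=[
    [0, 0, 0, 0, 0, -10, 1],
    [0, 0, 0, 0, 0, -10, 1],
    [0, 0, 0, 0, 0, -10, 1],
    [0, 0, 0, 0, 0, -10, 1],
    [0, 0, 0, 0, 0, -10, 1],
    [0, 0, 0, 0, 0, -10, 1],
    [0, 0, 0, 0, 0, -10, 1],
    [0, 0, 0, 0, 0, -10, 1],
  ],
)

```text
clock: 10.92
tool_pos: [0.6268, -0.04, 0.1795]
eef_rot: [0.048, 0.999, 0.001, 0.0]
contact_force: [-0.5, -0.1, -0.4]
opening: 0.005
finger_force: 0.0
```

Call:
step_arm(
  steps=[
    [0, 0, 0, 0, 0, -10, 1],
    [0, 0, 0, 0, 0, 0, 1],
    [0, 0, 0, 0, 0, 0, 1],
  ],
)

```text
clock: 11.3
tool_pos: [0.6268, -0.0414, 0.1793]
eef_rot: [-0.035, 0.999, 0.0, 0.0]
contact_force: [-0.3, -0.2, -0.4]
opening: 0.005
finger_force: 0.0
```

```bash
python3 - <<'E'
from h import *
go((.623,-.025,.145),94)
s=snap('top','t6');snap('side','s6')
a=cv2.imread('pics/t6.png')[150:260,60:220];b=cv2.imread('pics/s6.png')[120:240,200:380]
f=lambda c,h:cv2.resize(c,(int(c.shape[1]*h/c.shape[0]),h))
cv2.imwrite('pics/v6.png',np.hstack([f(a,270),f(b,270)])[:, :800])
E
```

```text
t 11.3 p [ 0.6268 -0.0414  0.1793] yaw 93.96 tilt 0.03 F [-0.3 -0.2 -0.4] open 0.005469454985260722 ff 0.0
rotvec to down [ 0.03  0.01 -0.04]
shift cm [0.26 1.66 3.43]
```

View pics/v6.png

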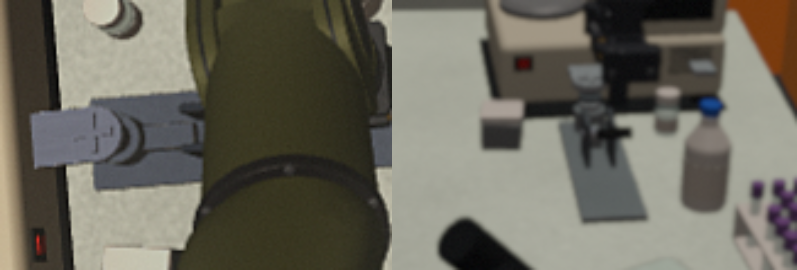

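```bash
python3 - <<'E'
from h import *
s=load('t6');k=270/110
c=lambda x,y:((x+.5)/k-.5+60,(y+.5)/k-.5+150)
F=plane(s,[c(93,100),c(96,189)],.01);print(F.round(4));d=np.array([-.068,.9977,0])
print('saddle',F.mean(0)-.035*d)
print('cross',plane(s,[c(99,136)],.096))
for p,a in comps(s['pixels'],(88,5,75),(150,120,180),(70,180,112,222),k=1):
    P=plane(s,p,.096)[:,:2];print(cv2.minAreaRect(P.astype(np.float32)))
for p,a in comps(s['pixels'],(88,5,20),(150,150,130),(85,180,140,235),k=1):
    P=plane(s,p,.01)[:,:2];print(cv2.approxPolyDP(P.astype(np.float32).reshape(-1,1,2),.005,True).reshape(-1,2).round(4).tolist())
E
```

```text
[[0.6494 0.2405 0.01  ]
 [0.5625 0.2362 0.01  ]]
saddle [0.6083659  0.20343835 0.01      ]
cross [[0.60484211 0.20364274 0.096     ]]
((0.6084893941879272, 0.22048306465148926), (0.05603858828544617, 0.08684306591749191), 4.21039342880249)
[[0.65420001745224, 0.14090000092983246], [0.6484000086784363, 0.24220000207424164], [0.6401000022888184, 0.24860000610351562], [0.6385999917984009, 0.2712000012397766], [0.5882999897003174, 0.2702000141143799], [0.5896000266075134, 0.23829999566078186], [0.5638999938964844, 0.2361000031232834], [0.569599986076355, 0.14010000228881836], [0.5934000015258789, 0.14030000567436218], [0.5965999960899353, 0.14749999344348907], [0.5982000231742859, 0.1404000073671341], [0.6294000148773193, 0.14069999754428864], [0.6381000280380249, 0.15569999814033508], [0.6391000151634216, 0.14069999754428864]]
```

Call:
step_arm(
  steps=[
    [0.1, 0.7, 1.5, 0, 0, 0, 1],
    [0, 0.7, 1.5, 0, 0, 0, 1],
    [0, 0, 0.7, 0, 0, 0, 1],
    [0, -0.2, 0.5, 0, 0, 0, 1],
    [0, -0.2, 0.5, 0, 0, 0, 1],
    [0, 0, 0, 0, 0, 0, 1],
  ],
)

```text
clock: 12.15
tool_pos: [0.625, -0.0328, 0.1319]
eef_rot: [-0.035, 0.999, 0.0, -0.0]
contact_force: [-0.8, 1.1, 1.6]
opening: 0.004
finger_force: 0.7
```

```bash
python3 - <<'E'
from h import *
go((.6259,-.045,.068),94)
s=snap('side','s7')
cv2.imwrite('pics/v7.png',cv2.resize(cv2.imread('pics/s7.png')[110:250,210:390],None,fx=3.3,fy=3.3))
E
```

```text
t 12.15 p [ 0.625  -0.0328  0.1319] yaw 94.01 tilt 0.02 F [-0.8  1.1  1.6] open 0.003633192350195298 ff 0.7166174054145813
rotvec to down [ 0.01 -0.01  0.01]
shift cm [-0.01 -1.22  6.39]
```

View pics/v7.png

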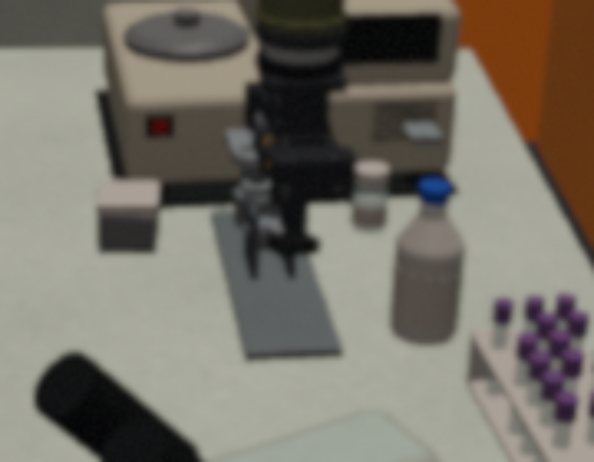

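The fingertips sit on the black grip at crop (295,243) with 1.6 N on them. Now the first stroke.

Call:
step_arm(
  steps=[
    [0, -0.3, 0.8, 0, 0, 0, 1],
    [0, -0.3, 0.9, 0, 0, 0, 1],
    [0, -0.2, 0.9, 0, 0, 0, 1],
    [0, -0.2, 0.9, 0, 0, 0, 1],
    [0, -0.1, 0.9, 0, 0, 0, 1],
    [0, -0.1, 0.9, 0, 0, 0, 1],
    [0, 0, 0.7, 0, 0, 0, 1],
    [0, 0, 0, 0, 0, 0, 1],
  ],
)

```text
clock: 13.2
tool_pos: [0.6265, -0.046, 0.073]
eef_rot: [-0.035, 0.999, -0.001, 0.001]
contact_force: [-3.5, -1.3, 11.5]
opening: 0.005
finger_force: 5.6
```

Call:
step_arm(
  steps=[
    [0, 0, 0.4, 0, 0, 0, 1],
    [0, 0, 0.4, 0, 0, 0, 1],
    [0, 0, 0.3, 0, 0, 0, 1],
    [0, 0, 0, 0, 0, 0, 1],
    [0, 0, 0, 0, 0, 0, 1],
  ],
)

```text
clock: 13.82
tool_pos: [0.6267, -0.0461, 0.0659]
eef_rot: [-0.035, 0.999, -0.001, 0.001]
contact_force: [-8.7, -0.5, 37.1]
opening: 0.004
finger_force: 18.0
```

```bash
python3 - <<'E'
from h import *
go((.6259,-.045,.068),94)
s=snap('top','t8')
for n in('t6','t8'):
    s=load(n)
    p=comps(s['pixels'],(88,5,75),(150,120,180),(64,110,92,138),k=1)[0][0];print(n,p.mean(0),p.min(0))
    m=comps(s['pixels'],(88,5,75),(150,120,180),(70,180,112,222),k=1)[0][0];print(m.min(0),m.max(0))
E
```

```text
t 13.825 p [ 0.6267 -0.0461  0.0659] yaw 93.97 tilt 0.22 F [-8.7 -0.5 37.1] open 0.004305519144253239 ff 17.990243756066775
rotvec to down [-0.16  0.15 -0.03]
shift cm [ 0.07  0.11 -0.21]
t6 [ 74.8546748  124.69105691] [ 65.875 116.875]
[ 72.625 189.875] [111.375 217.125]
t8 [ 70.84746696 122.66464758] [ 63.625 114.875]
[ 69.625 189.875] [111.375 221.375]
```

On the stop (37 N); the tab and lug moved in the image, so the machine is raised. Next, let the handle up along the same arc.

Call:
step_arm(
  steps=[
    [0, 0, -0.8, 0, 0, 0, 1],
    [0, 0, -1, 0, 0, 0, 1],
    [0, 0.1, -1, 0, 0, 0, 1],
    [0, 0.1, -1, 0, 0, 0, 1],
    [0, 0.2, -1, 0, 0, 0, 1],
    [0, 0.2, -1, 0, 0, 0, 1],
    [0, 0.3, -1, 0, 0, 0, 1],
    [0, 0.5, -1, 0, 0, 0, 1],
  ],
)

```text
clock: 14.88
tool_pos: [0.6251, -0.0313, 0.1394]
eef_rot: [-0.035, 0.999, -0.0, 0.0]
contact_force: [-0.7, -0.4, 1.1]
opening: 0.005
finger_force: 0.2
```

Call:
step_arm(
  steps=[
    [0, 0.4, -1, 0, 0, 0, 1],
    [0, 0, -1, 0, 0, 0, 1],
    [0, 0, 0, 0, 0, 0, 1],
    [0, 0, 0, 0, 0, 0, 1],
  ],
)

```text
clock: 15.38
tool_pos: [0.6244, -0.0271, 0.1589]
eef_rot: [-0.035, 0.999, -0.0, -0.0]
contact_force: [1.0, 1.2, 0.2]
opening: 0.005
finger_force: 0.0
```

```bash
python3 - <<'E'
from h import *
go((.6247,-.0274,.139),94)
s=snap('top','t9');snap('side','s9')
p=comps(s['pixels'],(88,5,75),(150,120,180),(64,110,92,138),k=1)[0][0];print(p.mean(0),p.min(0))
for p,a in comps(s['pixels'],(88,5,20),(150,150,130),(85,180,140,235),k=1):
    P=plane(s,p,.01)[:,:2];print(cv2.approxPolyDP(P.astype(np.float32).reshape(-1,1,2),.005,True).reshape(-1,2).round(4).tolist())
a=cv2.imread('pics/t9.png')[150:260,60:220];b=cv2.imread('pics/s9.png')[120:240,200:380]
f=lambda c,h:cv2.resize(c,(int(c.shape[1]*h/c.shape[0]),h))
cv2.imwrite('pics/v9.png',np.hstack([f(a,270),f(b,270)])[:, :800])
E
```

```text
t 15.375 p [ 0.6244 -0.0271  0.1589] yaw 94.01 tilt 0.04 F [1.  1.2 0.2] open 0.005096674959147674 ff 0.0
rotvec to down [-0.02 -0.03  0.01]
shift cm [-0.03 -0.03  1.99]
[ 74.87300797 124.74950199] [ 65.875 116.875]
[[0.6543999910354614, 0.1581999957561493], [0.6484000086784363, 0.24220000207424164], [0.6413000226020813, 0.24570000171661377], [0.6385999917984009, 0.2712000012397766], [0.5882999897003174, 0.2702000141143799], [0.5896000266075134, 0.24009999632835388], [0.5638999938964844, 0.2361000031232834], [0.5673999786376953, 0.15489999949932098], [0.5989999771118164, 0.15289999544620514], [0.6004999876022339, 0.1712999939918518], [0.6055999994277954, 0.15060000121593475]]
```

View pics/v9.png

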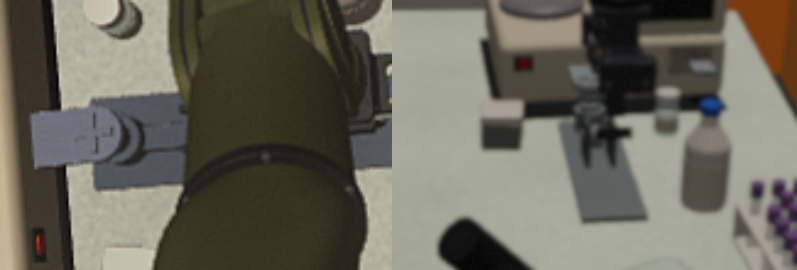

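The machine is back down (tab at its first pixel position) and the jack hasn't moved. Now the second stroke.

Call:
step_arm(
  steps=[
    [0, 0, 1.2, 0, 0, 0, 1],
    [0, -0.3, 1.2, 0, 0, 0, 1],
    [0, -0.5, 1, 0, 0, 0, 1],
    [0, -0.4, 1, 0, 0, 0, 1],
    [0, -0.2, 0.9, 0, 0, 0, 1],
    [0, -0.2, 0.9, 0, 0, 0, 1],
    [0, -0.1, 0.9, 0, 0, 0, 1],
    [0, -0.1, 0.9, 0, 0, 0, 1],
  ],
)

```text
clock: 16.48
tool_pos: [0.626, -0.044, 0.0796]
eef_rot: [-0.035, 0.999, 0.0, 0.0]
contact_force: [-3.4, 1.7, 11.1]
opening: 0.002
finger_force: 5.8
```

Call:
step_arm(
  steps=[
    [0, 0, 0.7, 0, 0, 0, 1],
    [0, 0, 0.5, 0, 0, 0, 1],
    [0, 0, 0.4, 0, 0, 0, 1],
    [0, 0, 0, 0, 0, 0, 1],
    [0, 0, 0, 0, 0, 0, 1],
    [0, 0, 0, 0, 0, 0, 1],
  ],
)

```text
clock: 17.23
tool_pos: [0.6262, -0.0445, 0.0665]
eef_rot: [-0.035, 0.999, -0.0, 0.001]
contact_force: [-7.9, 1.1, 30.3]
opening: 0.003
finger_force: 15.0
```

```bash
python3 - <<'E'
from h import *
go((.6259,-.045,.068),94)
s=snap('top','t10')
p=comps(s['pixels'],(88,5,75),(150,120,180),(64,110,92,138),k=1)[0][0];print(p.mean(0),p.min(0))
for p,a in comps(s['pixels'],(88,5,20),(150,150,130),(85,180,140,235),k=1):
    P=plane(s,p,.01)[:,:2];print(cv2.approxPolyDP(P.astype(np.float32).reshape(-1,1,2),.005,True).reshape(-1,2).round(4).tolist())
E
```

```text
t 17.225 p [ 0.6262 -0.0445  0.0665] yaw 94.03 tilt 0.08 F [-7.9  1.1 30.3] open 0.002772135710716818 ff 14.984150060745378
rotvec to down [-0.02  0.08  0.03]
shift cm [ 0.03 -0.05 -0.15]
[ 71.17307692 122.75      ] [ 63.625 114.875]
[[0.65420001745224, 0.14090000092983246], [0.6416000127792358, 0.27129998803138733], [0.5906999707221985, 0.2703000009059906], [0.5972999930381775, 0.23309999704360962], [0.6144999861717224, 0.22380000352859497], [0.6380000114440918, 0.2272000014781952], [0.6136999726295471, 0.21310000121593475], [0.5907999873161316, 0.23890000581741333], [0.5638999938964844, 0.23549999296665192], [0.569599986076355, 0.14010000228881836], [0.593999981880188, 0.14030000567436218], [0.5971999764442444, 0.14869999885559082], [0.5982000231742859, 0.1404000073671341], [0.6305999755859375, 0.14069999754428864], [0.6373999714851379, 0.148499995470047], [0.6384999752044678, 0.14069999754428864]]
```

Held on the stop at 30 N, with the machine raised as before and the jack unmoved. Handing in.

```bash
python3 -c "
from plant import r
print(r.finish_job())"
```

```text
the job is handed in; nothing more can be done
None
```

I handed the job in with the handle held on its stop at about 30 N in the second stroke and the machine raised on the jack. The saddle was about 4 mm off the pad centre by camera, the bystanders I could see had not moved, and about 17 s of the 61 s were used; the hand-in returned no verdict.

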